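# Check the heated shelf with the surface probe

### The job

Check the temperature of the slanted heated shelf: swing the red lock lever on the probe dock fully open and leave it open, then draw the blue surface probe up out of its socket. Set the probe's copper disc inside the yellow ring on the black shelf top, with the probe square to the sloping surface so that the disc lies flat, and press lightly until the spring tip is about halfway in, not bottomed. Finish while still holding the probe there for its reading; touch the hot shelf with nothing but the disc and leave the other things where they stand.

Things in the scene. Friction and masses are not known exactly. Their poses are not given: they have to be found in the camera images.
- dock: Black socket block on a steel foot plate, fixed to the worktop: block 66 x 136 mm, 66 mm high, foot plate 94 x 150 mm. Origin on the worktop under the block, 5 mm towards its -y side from the middle of its length; z up, the green lamp on its -x face; the probe's socket lies on its -y half, the lever on its +y half. Turned about the vertical differently each time.
- socket (a point): Centre of the mouth of the round socket on the block's top, 66 mm above the worktop; a 20 mm bore straight down, about 62 mm deep. Axes as the dock's.
- lever_hinge (a point): Point on the upright hinge axis of the red lever, 84 mm above the worktop. Axes as the dock's.
- lever_knob (a point): Mid-height of the round upright red knob at the lever's end, 80 mm from the hinge axis. Knob 18 mm thick (14 at the foot), from 97 mm (top of the 12 mm wide arm) to 117 mm above the worktop; pinch or push it from above. Shut, the lever points along the dock's -x; it swings level, clockwise seen from above, until it points along the dock's +y.
- lock_lever (a joint): Lever angle in rad: 0 shut, 1.6 fully open (stop). It starts at 0 to 0.12, stays where it is left and takes about 1 N at the knob. Through a pinion it draws back an aluminium fork that lies over the probe's collar; below about 1.2 rad the fork still holds the collar down.
- probe: Surface-probe thermometer, 162 mm long, 0.12 kg, upright in the socket. Origin: centre of the underside of its black collar (34 mm wide, 6 mm thick, resting on the block). z up along the handle; display on its -x face. Blue handle 16 to 102 mm above the origin, 30 mm along x, 26 mm along y over the rubber pads on its y faces (25 to 75 mm up). The disc is 60 mm below the origin.
- probe_grip (a point): Point on the probe's axis, 62 mm above its origin: a good height to grip the handle, across y (26 mm). Axes as the probe's.
- probe_disc (a point): Centre of the flat underside of the copper disc (16 mm diameter) at the probe's lower end: 60 mm below the probe's origin on its axis when the spring is out, up to 10 mm nearer when pressed in.
- probe_tip (a joint): How far the sprung disc is pressed in, in m: 0 out, 0.010 bottomed. The spring takes 0.75 N to start and 250 N/m on top (2 N at 5 mm, 3.25 N at 10 mm).
- shelf: Slanted heated shelf on four feet, fixed; top 220 mm deep (x), 300 mm wide (y). Origin on the worktop under its middle, front is -x, yaw varies. Top slopes down to the front by 15 degrees: 60 mm high in front, 116 mm behind. 20 mm stop along the front; three wire rails 21 mm high, front to back, at both sides and the middle. A meal box, 83 mm high, is fixed in the right (-y) lane.
- mark (a point): Centre of the yellow ring (36 mm inside, 44 mm outside) printed on the black top in the empty left-hand lane, with a small yellow dot at its centre. z points out of the sloping surface (it leans 15 degrees from the vertical towards the shelf's front), x up the slope, y to the left along the shelf.
- soy_bottle: Dark brown squeeze bottle with a red cap, 55 mm thick, 221 mm high, origin under it; leave alone.
- sesame_bottle: Beige squeeze bottle with a white cap, 55 mm thick, 206 mm high, origin under it; leave alone.
- chili_bottle: Red squeeze bottle with a white cap, 55 mm thick, 221 mm high, origin under it; leave alone.
- shaker_pepper: Brown shaker with a grey top, 54 mm thick, 101 mm high, origin under it; leave alone.
- shaker_salt: White shaker with a grey top, 54 mm thick, 86 mm high, origin under it; leave alone.
- kraft_stack: Stack of brown paper-board boxes, 119 x 158 x 130 mm, origin under it; leave alone.
- spatula: Spatula with a green handle lying on the worktop, 310 x 52 x 16 mm; leave alone.
- soup_spoon: Steel spoon lying on the worktop, 241 x 50 x 20 mm; leave alone.
Not all that is in view belongs to the job. What is meant by the probe is not brown or pink, and is the larger of those in its own colour.

How it is judged (in metres and radians):
On the way, in this order (a step that is already met when the one before it is completed fails the run):
1. the lock lever is swung open (value of joint lock_lever above 1.3 rad), for 0.2 s.
2. the probe is drawn clear of its socket, held by the fingers (z of probe_disc in the frame of socket above 0.01 m and contact force between the fingers and probe above 2 N and contact force between probe and dock below 0.1 N), for 0.1 s.
At the end, for the whole second after the job is handed in: Lever still open (over 1.3 rad); fingers hold the probe at rest, clear of the dock; disc on the shelf within 10.5 mm of the mark's centre, probe within 0.12 rad of square to the slope, tip 2.5 to 8.5 mm in, force on the shelf 0.8 to 5 N (value of joint lock_lever above 1.3 rad and contact force between the fingers and probe above 2 N and contact force between probe and dock below 0.1 N and contact force between probe and shelf between 0.8 and 5 N and value of joint probe_tip between 0.0025 and 0.0085 m and distance between probe_disc and mark below 0.0105 m and angle between the z axis of probe and the z axis of mark, either way round below 0.12 rad and linear speed of probe below 0.02 m/s); the arm keeps its last pose, push and grip.
It fails at once if the probe is pressed hard on the shelf (over 12 N) (contact force between probe and shelf above 12 N).
It fails at once if the robot itself touches the hot shelf (contact force between any of the fingers, the arm and shelf above 1 N).
It fails at once if another thing is knocked or pushed aside by more than 30 mm (distance of any of soy_bottle, sesame_bottle, chili_bottle, shaker_pepper, shaker_salt, kraft_stack, spatula, soup_spoon from where it was at the start of the episode above 0.03 m).
It also fails if it takes over 51 s, if anything falls off the work surface, if the arm or the gripper's body presses on something with over 40 N, if the wrist force passes 120 N, or if a joint passes its speed limit or range.

### The arm

A 6-joint arm with a two-finger parallel gripper is mounted at the origin on a cart in front of the work surface, level with it; the furniture and walls round the work are solid. World frame = base frame: x ahead of the robot, y to its left, z up, the work surface at z = 0. Lengths are in m, angles in degrees, forces in N, time in s.
With the tool pointing down it reaches from about 0.375 to 0.925 m from the base axis. Payload 5.7 kg.
Tool frame: the origin (TCP) lies midway between the tips of the shut fingers; the grasp point (between the pads) lies 19 mm behind it; z points along the fingers, y is the line along which they close (so a half turn about z gives the same grasp; the last joint's range is limited). The gripper opens to 88 mm and grips with 3 to 60 N. Pads are 20 mm wide; open, the fingers measure 115 mm over their backs; the gripper's body (75 mm by 178 mm) begins 61 mm behind the grasp point.
Start: joints at [59.467, 20.558, 86.54, -0, 72.909, -6.595], TCP at [0.243, 0.548, 0.223] pointing down, gripper open.
Joint ranges: [-170.27, 170.27], [-57.76, 135], [12.27, 136.19], [-55.21, 235.2], [11.17, 155.16], [-170.74, 170.74]. Speed limits (degrees/s): [136.94, 136.94, 180, 180, 180, 180].

### API

Orientations are given as a 3x3 rotation matrix whose columns are the frame's x, y, z axes.
In Python, from cell import arm gives the robot as it stands.
- The arm moves only by the shell command python3 -m jog 'ROWS' [OPENING] [FORCE]. ROWS is JSON, one flat list of numbers, 6 for each row, row after row: the shift along the tool's x, y, z as a fraction of full scale, then the turn, a rotation vector about the tool's x, y, z as a fraction of full scale. In form: [x, y, z, wx, wy, wz, x, y, z, wx, wy, wz, ...]. A call has 1 to 12 rows; each row shifts and turns the commanded pose from where the row before left it, along the tool's axes as they then stand; what a row does not reach is not made up. Full scale, the value 1, is 0.03 m for a shift and 5 degrees for a turn. A row lasts 1/12 s, in which the tool goes at most 41.7 mm and 7.16 degrees, less where a joint would pass 70% of its speed; a pose out of reach is approached as far as the arm can. A call with a number of a shift or a turn outside -1 to 1 is refused whole. A call with a gripper value outside its range is refused whole. OPENING is the opening, from -1 (shut) to 1 (fully open), set as the call begins (- or left out, the last holds). The fingers move at their own pace and stop on an object; FORCE is the grip in N (left out, the last holds). Time passes only in rows, so rows that do not move let the fingers close. It gives the time, the measured TCP pose, the force, the opening and the grip force at its end, in the units of the state.
- arm.read_state(): the state, without advancing time (a new reading comes with each control period).
- arm.capture(name): name is "side" or "top"; returns a dict with "img" (480x640x3 uint8, red, green, blue), "fx", "fy", "cx", "cy" (pixels), "pose" (4x4, takes a point from camera to world coordinates). Camera axes: x right, y up, looking along -z (the intrinsics and any distortion apply to the point x, -y, -z); pixel columns grow to the right and rows downward; lengths in m; the calibration is good to about 2 mm. A picture is of the moment at which its call begins. There is no depth.
- arm.finish_job(): hands the job in; it is judged then, once.
The state is a dict: "t": time; "qpos": joint angles; "joint_vel": joint speeds; "effort": joint torques, N m; "position": TCP position; "tcp_rot": TCP orientation; "force": force on the tool from outside, world axes, zero at the start; "moment": the same for the moment, N m; "width": finger opening in m; "grasp_force": force on a finger pad.
Only numpy, scipy, OpenCV 4.12 (cv2) and the standard library are available. Lean on these libraries where they do the work, as an engineer would, in place of code of your own. Each camera call takes 0.05 s, during which the arm holds its last target. There are 200 camera calls.

## Working session

There is one attempt and no reset: what is moved stays moved. The work goes in short steps, Python scripts to look and compute and a shell command to move; the robot and the scene stay as the last step left them, time stands still between calls to the robot, and variables do not carry over. Pictures are saved under pics/ and viewed, at most 10 in all, crops included, and the job is handed in when it is done.

```bash
mkdir -p pics; ls; python3 - <<'E'
from cell import arm
import cv2,json
s=arm.read_state();print(s)
for n in("side","top"):
    c=arm.capture(n);cv2.imwrite(f"pics/{n}0.png",c["img"][:,:,::-1]);print(n,{k:v for k,v in c.items() if k!="img"})
E
```

```text
pics
{'t': 0.0, 'qpos': array([ 5.94661167e+01,  2.05984308e+01,  8.65983767e+01, -2.15993942e-03,
        7.29103023e+01, -6.59595628e+00]), 'joint_vel': array([ 0.00166661, -0.07135026, -0.001448  ,  0.08000301,  0.02124019,
       -0.06114699]), 'effort': array([-9.41942671e-04, -5.15355849e+01, -2.70725781e+01,  6.72976719e-02,
        3.50001594e-02, -1.19665447e-04]), 'position': array([0.24311997, 0.54776833, 0.22180853]), 'tcp_rot': array([[-9.13989997e-01,  4.05735678e-01, -9.18716722e-04],
       [ 4.05736679e-01,  9.13988564e-01, -1.62848993e-03],
       [ 1.78960110e-04, -1.86118058e-03, -9.99998252e-01]]), 'force': array([-0.20007631, -0.1232329 , -0.69649497]), 'moment': array([-0.04152687,  0.02389398, -0.01072455]), 'grasp_force': 0.0, 'width': 0.08810323243933059}
side {'fx': 553.2738810561389, 'fy': 553.2738810561389, 'cx': 319.9730663649265, 'cy': 242.69577262401563, 'pose': array([[-0.99887722,  0.01889998, -0.04344063,  0.41810833],
       [-0.04733849, -0.43371145,  0.89980745,  1.24424707],
       [-0.00183436,  0.90085358,  0.43411919,  0.68658958],
       [ 0.        ,  0.        ,  0.        ,  1.        ]])}
top {'fx': 513.3258095962184, 'fy': 513.3258095962184, 'cx': 325.3299255926512, 'cy': 238.19779269566266, 'pose': array([[-0.00410108,  0.99367355, -0.1122322 ,  0.32636732],
       [-0.99994187, -0.00295574,  0.01036956,  0.00994978],
       [ 0.00997222,  0.1122682 ,  0.9936279 ,  1.42455726],
       [ 0.        ,  0.        ,  0.        ,  1.        ]])}
```

View pics/side0.png

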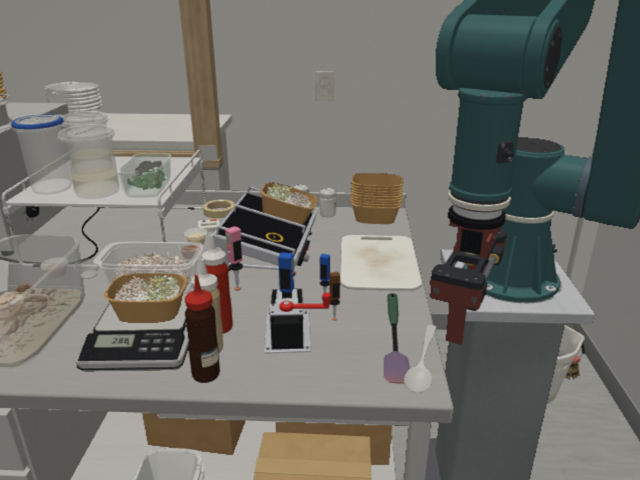

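View pics/top0.png

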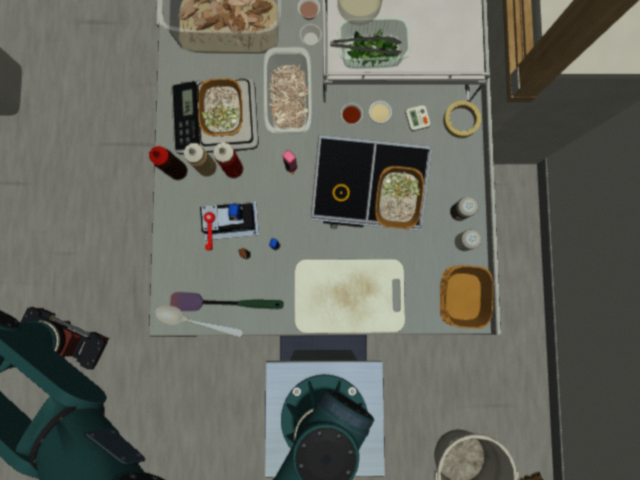

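The top view shows the dock near (230,218) with its lever pointing down the image, knob at (208,247). The ring is at (341,193).
Probe candidates:
- large blue probe in the dock, top (235,211), side (287,268)
- small blue probe, top (274,243), side (325,268)
- brown, side (335,288)
- pink, side (234,243)

I choose the large blue one in the dock and will check it in a crop.

```bash
cat > h.py <<'E'
import numpy as np,cv2
from cell import arm
def ray(c,u,v):
    d=c["pose"][:3,:3]@np.array([(u-c["cx"])/c["fx"],-(v-c["cy"])/c["fy"],-1]);return c["pose"][:3,3],d/np.linalg.norm(d)
def onz(c,u,v,z):
    o,d=ray(c,u,v);return o+d*(z-o[2])/d[2]
def tri(c1,p1,c2,p2):
    o1,d1=ray(c1,*p1);o2,d2=ray(c2,*p2)
    t=np.linalg.lstsq(np.c_[d1,-d2],o2-o1,rcond=None)[0];a=o1+d1*t[0];b=o2+d2*t[1];return (a+b)/2,np.linalg.norm(a-b)
def proj(c,p):
    q=c["pose"][:3,:3].T@(np.asarray(p)-c["pose"][:3,3]);return c["cx"]-c["fx"]*q[0]/q[2],c["cy"]+c["fy"]*q[1]/q[2]
def blobs(img,f,box,amin=8):
    x0,y0,x1,y1=box;r,g,b=[img[y0:y1,x0:x1,i].astype(int) for i in range(3)]
    m=f(r,g,b).astype(np.uint8);n,l,s,c=cv2.connectedComponentsWithStats(m)
    return [(s[i][:4]+[x0,y0,0,0],s[i][4],c[i]+[x0,y0],(l==i)) for i in range(1,n) if s[i][4]>=amin]
E
python3 - <<'E'
from h import *
T=arm.capture("top");S=arm.capture("side")
yel=lambda r,g,b:(r>110)&(g>80)&(b<70)&(r-b>70)
blu=lambda r,g,b:(b>80)&(b-r>50)&(b-g>40)
red=lambda r,g,b:(r>100)&(g<60)&(b<60)
for nm,c,bx in(("T",T,dict(y=(325,175,360,210),b=(190,190,290,260),r=(195,200,225,260))),("S",S,dict(y=(255,225,290,248),b=(270,245,340,300),r=(270,285,345,320)))):
    for k,f in(("y",yel),("b",blu),("r",red)):
        for bb,a,ce,_ in blobs(c["img"],f,bx[k]):print(nm,k,bb,a,ce.round(1))
a=cv2.resize(T["img"][120:270,190:440],None,fx=3,fy=3,interpolation=cv2.INTER_CUBIC)
b=cv2.resize(S["img"][185:360,210:350],None,fx=3.4,fy=3.4,interpolation=cv2.INTER_CUBIC)
cv2.imwrite("pics/a.png",a[:,:,::-1]);cv2.imwrite("pics/b.png",b[:,:,::-1])
E
```

```text
T y [333 184  16  17] 74 [340.6 192.6]
T b [228 204  10  12] 102 [232.9 209.4]
T b [270 239   7   9] 51 [273.  242.6]
T r [204 213  11  37] 179 [209.1 230.2]
S y [266 233  17   9] 51 [274.1 236.9]
S b [279 252  14  17] 194 [285.  259.6]
S b [320 254  10  27] 112 [325.2 261.8]
S b [281 270  12  22] 50 [289.2 284.6]
S r [280 293  51  18] 271 [307.5 304.1]
```

View pics/a.png

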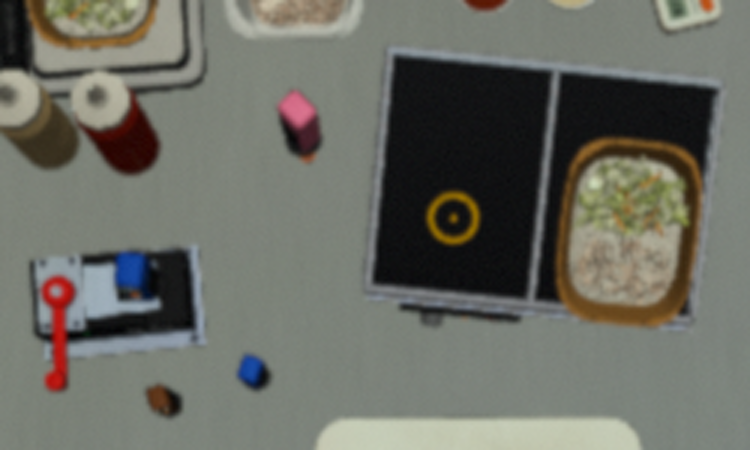

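View pics/b.png

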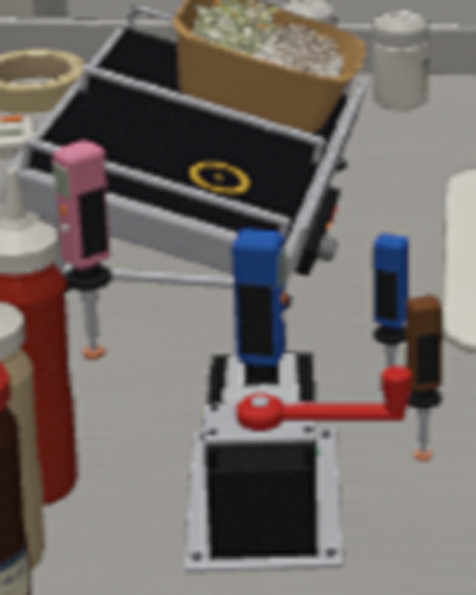

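The large blue probe stands in the dock with the fork and lever beside it. The display and pad sides are visible. The small blue one is the decoy near the brown one. Next I compute positions.

```bash
python3 - <<'E'
from h import *
T=arm.capture("top");S=arm.capture("side")
t=lambda x,y:(190+x/3,120+y/3); s=lambda x,y:(210+x/3.4,185+y/3.4)
P=lambda n,v:print(n,np.round(v,4))
P("ring tri",np.r_[tri(T,t(453,217),S,s(219,177))])if 0 else print("ring",tri(T,t(453,217),S,s(219,177)))
print("knob",tri(T,t(56,380),S,s(397,372)),onz(T,*t(56,380),.117))
print("hinge",tri(T,t(58,292),S,s(261,410)),onz(T,*t(58,292),.098))
print("probetop",tri(T,t(131,262),S,s(259,234)),onz(T,*t(131,265),.168))
for n,p in(("TR back",(195,246)),("TR front",(205,345)),("TL front",(47,355))):print(n,onz(T,*t(*p),.004))
for n,p in(("S+x",(186,567)),("S-x",(342,563))):print(n,onz(S,*s(*p),.002))
FL,FR,BL,BR=[onz(T,*t(*p),z) for p,z in(((368,292),.075),((690,325),.075),((388,48),.125),((718,82),.125))]
for a in(FL,FR,BL,BR):P("shelf",a)
for a,b in((FR,FL),(BR,BL)):d=(b-a);print(np.linalg.norm(d[:2]),np.degrees(np.arctan2(-d[0],d[1])))
for a,b in((FL,BL),(FR,BR)):d=(b-a);print(np.linalg.norm(d[:2]),np.degrees(np.arctan2(d[1],d[0])))
P("shelf c",(FL+FR+BL+BR)/4)
d=onz(T,*t(540,298),.08)-onz(T,*t(555,72),.13);print("mid rail yaw",np.degrees(np.arctan2(-d[1],-d[0])))
E
```

```text
ring (array([ 0.60001717, -0.04647075,  0.07786569]), np.float64(0.002908689334192647))
knob (array([0.45200538, 0.29481569, 0.11438849]), np.float64(0.002855455594360276)) [0.45318617 0.29424593 0.117     ]
hinge (array([0.53201997, 0.30011389, 0.08929884]), np.float64(0.0023097619922796907)) [0.53184067 0.29828353 0.098     ]
probetop (array([0.54178786, 0.22333033, 0.16757198]), np.float64(0.008207668932926257)) [0.54336937 0.2234456  0.168     ]
TR back [0.58953718 0.1918912  0.004     ]
TR front [0.4963341  0.18157626 0.004     ]
TL front [0.48743207 0.32762877 0.004     ]
S+x [0.5742689  0.33793882 0.002     ]
S-x [0.48176452 0.32987487 0.002     ]
shelf [0.5347 0.0293 0.075 ]
shelf [ 0.5044 -0.2558  0.075 ]
shelf [0.7412 0.0109 0.125 ]
shelf [ 0.7106 -0.2756  0.125 ]
0.286647351643277 -6.062652270403704
0.2881134410151026 -6.108962196533633
0.20735589783491049 -5.083477871293021
0.2071031677269117 -5.487893516270156
shelf c [ 0.6227 -0.1228  0.1   ]
mid rail yaw -3.252363617104896
```

```bash
python3 -m jog '[0,0,0,0,0,-0.96,0,0,0,0,0,-0.96,0,0,0,0,0,-0.96,0,0,0,0,0,-0.96,0,0,0,0,0,-0.96,0,0,0,0,0,-0.96,-0.62,-0.9,0,0,0,0,-0.62,-0.9,0,0,0,0,-0.62,-0.9,0,0,0,0,-0.62,-0.9,0,0,0,0,-0.62,-0.9,0,0,0,0,-0.62,-0.9,0,0,0,0]' 0 15
python3 -m jog '[-0.62,-0.9,0,0,0,0,-0.62,-0.9,0,0,0,0,-0.62,-0.9,0,0,0,0,-0.62,-0.9,0,0,0,0,0,0,0,0,0,0,0,0,0,0,0,0]'
python3 - <<'E'
from h import *
T=arm.capture("top");S=arm.capture("side")
print(arm.read_state()["tcp_rot"].round(3),arm.read_state()["position"])
print("probe axis x from side col", [onz(S,u,254,.168) for u in(279,286,293)], onz(T,233,209.7,.168))
for u in((165,155),(195,152),(225,152)):print(onz(T,*u,.21))
print(onz(T,244,253,.1))
E
```

```text
t: 1.3
position: [0.3691, 0.3951, 0.2227]
tcp_rot: [[-0.996, -0.085, 0.0], [-0.085, 0.996, 0.0], [-0.0, -0.0, -1.0]]
force: [0.4, 1.1, -0.0]
width: 0.0441
grasp_force: 0.0
t: 1.8
position: [0.4526, 0.294, 0.2226]
tcp_rot: [[-0.997, -0.081, -0.0], [-0.081, 0.997, 0.0], [0.0, 0.0, -1.0]]
force: [-0.1, -0.0, -0.4]
width: 0.0442
grasp_force: 0.0
[[-0.996 -0.084 -0.001]
 [-0.084  0.996  0.   ]
 [ 0.001  0.    -1.   ]] [0.45116793 0.29540952 0.22254636]
probe axis x from side col [array([0.55226048, 0.22694299, 0.168     ]), array([0.53776724, 0.22630864, 0.168     ]), array([0.52327548, 0.22567436, 0.168     ])] [0.53994713 0.22503795 0.168     ]
[0.66715169 0.38412835 0.21      ]
[0.67450287 0.31195565 0.21      ]
[0.67441256 0.23946694 0.21      ]
[0.43810652 0.20648017 0.1       ]
```

```bash
python3 -m jog '[0,0,0.9,0,0,0,0,0,0.9,0,0,0,0,0,0.9,0,0,0,0,0,0.8,0,0,0,0,0,0.5,0,0,0,0,0,0,0,0,0]'
python3 -m jog '[0,0,0,0,0,0,0,0,0,0,0,0,0,0,0,0,0,0,0,0,0,0,0,0,0,0,0,0,0,0,0,0,0,0,0,0]' -1 12
```

```text
t: 2.4
position: [0.4481, 0.2952, 0.0996]
tcp_rot: [[-0.996, -0.087, -0.006], [-0.087, 0.996, -0.003], [0.006, -0.002, -1.0]]
force: [-0.2, 0.3, -0.1]
width: 0.0439
grasp_force: 0.0
t: 2.9
position: [0.4523, 0.2956, 0.1037]
tcp_rot: [[-0.996, -0.085, 0.002], [-0.085, 0.996, 0.001], [-0.002, 0.001, -1.0]]
force: [-1.0, 1.7, 4.7]
width: 0.0174
grasp_force: 12.0
```

```bash
python3 -m jog '[-0.04,0.34,-0.05,0,0,0,-0.08,0.34,0,0,0,0,-0.13,0.32,0,0,0,0,-0.17,0.30,0,0,0,0,-0.21,0.28,0,0,0,0,-0.24,0.25,0,0,0,0]'
python3 -m jog '[-0.27,0.22,0,0,0,0,-0.30,0.18,0,0,0,0,-0.32,0.14,0,0,0,0,-0.33,0.10,0,0,0,0,-0.34,0.05,0,0,0,0,-0.35,0.01,0,0,0,0,0,0,0,0,0,0,0,0,0,0,0,0,0,0,0,0,0,0]'
```

```text
t: 3.4
position: [0.4731, 0.3532, 0.1039]
tcp_rot: [[-0.996, -0.085, -0.001], [-0.085, 0.996, -0.0], [0.001, -0.0, -1.0]]
force: [-1.5, -3.2, 0.5]
width: 0.0173
grasp_force: 12.0
t: 4.15
position: [0.5307, 0.3799, 0.1042]
tcp_rot: [[-0.996, -0.084, 0.003], [-0.084, 0.996, 0.004], [-0.003, 0.004, -1.0]]
force: [-0.5, 6.0, -4.8]
width: 0.0174
grasp_force: 12.0
```

```bash
python3 -m jog '[-0.12,0,0,0,0,0,0,0,0,0,0,0,0,0,0,0,0,0]'
python3 -m jog '[0,0,0,0,0,0,0,0,0,0,0,0,0,0,0,0,0,0,0,0,0,0,0,0,0,0,0,0,0,0]' 0
python3 -m jog '[0,0,-0.7,0,0,0,0,0,-0.9,0,0,0,0,0,-0.9,0,0,0,0,0,-0.9,0,0,0,0,0,-0.9,0,0,0,0,0,0,0,0,0,0,0,0,0,0,0]' 0.3
python3 - <<'E'
from h import *
S=arm.capture("side");T=arm.capture("top")
b=cv2.resize(S["img"][185:360,210:350],None,fx=3.4,fy=3.4,interpolation=cv2.INTER_CUBIC)
a=cv2.resize(T["img"][170:260,190:290],None,fx=3.2,fy=3.2,interpolation=cv2.INTER_CUBIC)
c=np.zeros((595,800,3),np.uint8);c[:,:476]=b;c[:288,480:800]=a
cv2.imwrite("pics/c.png",c[:,:,::-1])
E
```

```text
t: 4.4
position: [0.5337, 0.3802, 0.1042]
tcp_rot: [[-0.996, -0.084, 0.002], [-0.084, 0.996, 0.004], [-0.002, 0.004, -1.0]]
force: [-1.0, 6.1, -3.7]
width: 0.0174
grasp_force: 12.0
t: 4.82
position: [0.5325, 0.3779, 0.1043]
tcp_rot: [[-0.996, -0.085, 0.001], [-0.085, 0.996, -0.0], [-0.001, -0.0, -1.0]]
force: [-1.1, 0.2, 0.4]
width: 0.0434
grasp_force: 0.0
t: 5.4
position: [0.5332, 0.3786, 0.2353]
tcp_rot: [[-0.996, -0.085, 0.004], [-0.085, 0.996, 0.002], [-0.004, 0.002, -1.0]]
force: [-0.3, -0.3, -0.2]
width: 0.0572
grasp_force: 0.0
```

View pics/c.png

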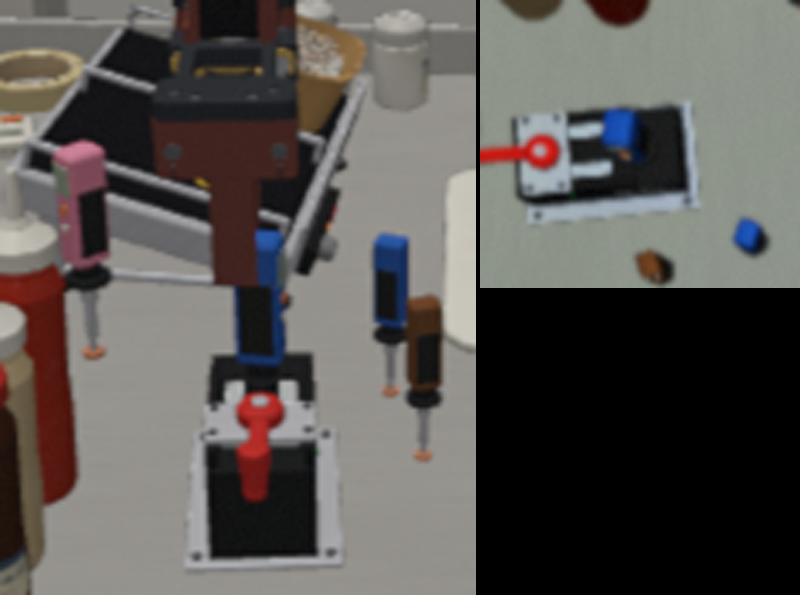

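The lever now points along +y, fully open, and the fork has drawn back from the collar. Next is the probe.

```bash
python3 -m jog '[0.04,-0.85,0,0,0,0,0.04,-0.85,0,0,0,0,0.04,-0.85,0,0,0,0,0.04,-0.85,0,0,0,0,0.04,-0.85,0,0,0,0,0.04,-0.85,0,0,0,0,0,0,0,0,0,0,0,0,0,0,0,0]'
python3 -m jog '[0,0,0.8,0,0,0,0,0,0.9,0,0,0,0,0,0.9,0,0,0,0,0,0.9,0,0,0,0,0,0.7,0,0,0,0,0,0,0,0,0,0,0,0,0,0,0]'
python3 -m jog '[0,0,0,0,0,0,0,0,0,0,0,0,0,0,0,0,0,0,0,0,0,0,0,0,0,0,0,0,0,0,0,0,0,0,0,0,0,0,0,0,0,0]' -1 30
```

```text
t: 6.17
position: [0.5368, 0.2237, 0.2316]
tcp_rot: [[-0.997, -0.082, -0.003], [-0.082, 0.997, -0.001], [0.003, -0.0, -1.0]]
force: [0.5, 0.6, 0.9]
width: 0.0571
grasp_force: 0.0
t: 6.75
position: [0.5362, 0.2256, 0.1056]
tcp_rot: [[-0.996, -0.086, -0.004], [-0.086, 0.996, -0.001], [0.004, -0.001, -1.0]]
force: [-0.5, 0.3, 0.3]
width: 0.0568
grasp_force: 0.0
t: 7.33
position: [0.5384, 0.2252, 0.1082]
tcp_rot: [[-0.996, -0.085, 0.002], [-0.085, 0.996, 0.001], [-0.002, 0.0, -1.0]]
force: [-0.9, 0.5, 6.6]
width: 0.0286
grasp_force: 28.1
```

```bash
python3 -m jog '[0,0,0,0,0,0,0,0,0,0,0,0,0,0,-0.3,0,0,0,0,0,-0.3,0,0,0,0,0,-0.5,0,0,0,0,0,-0.6,0,0,0,0,0,-0.6,0,0,0,0,0,-0.6,0,0,0,0,0,-0.7,0,0,0,0,0,-0.7,0,0,0,0,0,-0.7,0,0,0,0,0,-0.7,0,0,0]'
python3 -m jog '[0,0,0,0,0,0,0,0,0,0,0,0,0,0,0,0,0,0]'
python3 - <<'E'
from h import *
S=arm.capture("side");T=arm.capture("top");s=arm.read_state()
p=s["position"];R=s["tcp_rot"];print(p)
d=p+R@[0,0,.103];print("pred disc",d,proj(S,d),proj(T,d))
u,v=map(int,proj(S,d));b=cv2.resize(S["img"][v-60:v+40,u-40:u+40],None,fx=5,fy=5,interpolation=cv2.INTER_CUBIC)
cv2.imwrite("pics/d.png",b[:,:,::-1]);print(u-40,v-60)
cop=lambda r,g,b:(r-b>45)&(r-g>20)&(r>90)
for bb,a,ce,_ in blobs(S["img"],cop,(u-30,v-30,u+30,v+30),4):print(bb,a,ce)
E
```

```text
t: 8.33
position: [0.5373, 0.2249, 0.2798]
tcp_rot: [[-0.996, -0.085, 0.0], [-0.085, 0.996, -0.0], [-0.0, -0.0, -1.0]]
force: [-0.2, 0.1, -2.2]
width: 0.0286
grasp_force: 28.1
t: 8.58
position: [0.537, 0.2248, 0.2773]
tcp_rot: [[-0.996, -0.085, -0.001], [-0.085, 0.996, -0.0], [0.001, -0.0, -1.0]]
force: [0.1, -0.4, -1.5]
width: 0.0285
grasp_force: 28.1
[0.53659955 0.2247233  0.27655204]
pred disc [0.53630096 0.22463348 0.17355251] (np.float64(286.71224089688627), np.float64(251.2555977056281)) (np.float64(232.760289245323), np.float64(210.78390812494243))
246 191
[295 221   7   2] 9 [298.33333333 221.22222222]
[266 233  10   8] 25 [268.76 236.48]
[272 233  11   9] 27 [278.96296296 236.92592593]
[282 248   8   4] 22 [285.77272727 249.95454545]
```

View pics/d.png

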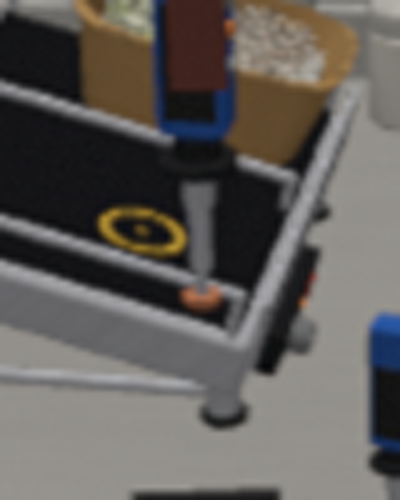

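The probe is out and held straight. The disc at side (286,250) matches the prediction, and the ring is at (274,237). Now I carry it over and tilt it.

```bash
python3 -m jog '[0.03,-0.89,0.05,0,0,0,0.03,-0.89,0.05,0,0,0,0.03,-0.89,0.05,0,0,0,0.03,-0.89,0.05,0,0,0,0.03,-0.89,0.05,0,0,0,0.03,-0.89,0.05,0,0,0,0.03,-0.89,0.05,0,0,0,0.03,-0.89,0.05,0,0,0,0.03,-0.89,0.05,0,0,0,0.03,-0.89,0.05,0,0,0]'
python3 -m jog '[0,0,0,0.11,-0.59,0,0,0,0,0.11,-0.59,0,0,0,0,0.11,-0.59,0,0,0,0,0.11,-0.59,0,0,0,0,0.11,-0.59,0,0,0,0,0,0,0,0,0,0,0,0,0,0,0,0,0,0,0]'
cat > chk.py <<'E'
from h import *
import sys
S=arm.capture("side");T=arm.capture("top");s=arm.read_state();p=s["position"];R=s["tcp_rot"]
print("tcp",p.round(4),"F",s["force"].round(2)); print(R.round(4))
d=p+R@[0,0,.103];print("disc",d.round(4),"S",np.round(proj(S,d),1),"T",np.round(proj(T,d),1))
yel=lambda r,g,b:(r>110)&(g>80)&(b<70)&(r-b>70)
cop=lambda r,g,b:(r-b>45)&(r-g>25)&(r>90)&(g<r*.72)
for n,c,b in(("S",S,(255,225,290,248)),("T",T,(325,175,360,210))):
    for q in blobs(c["img"],yel,b,5):print(n,"ring",q[0],q[1],q[2].round(1))
u,v=map(int,proj(S,d))
for q in blobs(S["img"],cop,(u-15,v-15,u+15,v+15),4):print("cop",q[0],q[1],q[2].round(1))
print("crop",u-40,v-60);cv2.imwrite(sys.argv[1],cv2.resize(S["img"][v-60:v+40,u-40:u+40],None,fx=5,fy=5,interpolation=cv2.INTER_CUBIC)[:,:,::-1])
ring=np.array([.600,-.0465,.079]);e=ring-d;print("disc->mark in tool axes mm",(R.T@e*1000).round(1))
E
python3 chk.py pics/e.png
```

```text
t: 9.52
position: [0.5504, -0.0429, 0.2617]
tcp_rot: [[-0.996, -0.085, -0.003], [-0.085, 0.996, 0.0], [0.003, 0.001, -1.0]]
force: [0.7, 0.2, -0.5]
width: 0.0283
grasp_force: 28.1
t: 10.18
position: [0.5514, -0.0418, 0.2628]
tcp_rot: [[-0.964, -0.079, 0.256], [-0.088, 0.996, -0.026], [-0.253, -0.047, -0.966]]
force: [0.3, -0.6, -1.3]
width: 0.0283
grasp_force: 28.1
tcp [ 0.5521 -0.0419  0.2631] F [ 0.05  0.18 -1.64]
[[-0.9632 -0.0787  0.2569]
 [-0.0882  0.9958 -0.0257]
 [-0.2537 -0.0474 -0.9661]]
disc [ 0.5786 -0.0445  0.1636] S [280.9 206.6] T [341.7 194.5]
S ring [266 233   5   7] 16 [267.8 235.7]
S ring [273 233  10   9] 22 [279.3 236.7]
cop [278 204   8   5] 26 [281.2 206. ]
crop 240 146
disc->mark in tool axes mm [ 1.   0.4 87.3]
```

View pics/e.png

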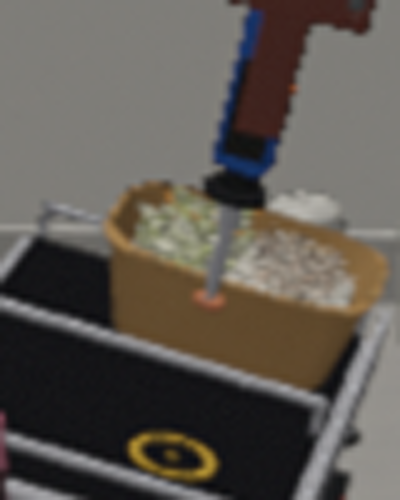

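```bash
python3 -m jog '[0.03,0,0.5,0,0,0,0,0,0.5,0,0,0,0,0,0.5,0,0,0,0,0,0.4,0,0,0,0,0,0.3,0,0,0,0,0,0.2,0,0,0,0,0,0,0,0,0,0,0,0,0,0,0,0,0,0,0,0,0]'
python3 chk.py pics/f.png
```

```text
t: 11.03
position: [0.5695, -0.0438, 0.194]
tcp_rot: [[-0.963, -0.079, 0.258], [-0.088, 0.996, -0.026], [-0.255, -0.048, -0.966]]
force: [-0.8, 0.2, -1.4]
width: 0.0285
grasp_force: 28.1
tcp [ 0.5695 -0.0438  0.1942] F [-0.33 -0.23 -1.04]
[[-0.9627 -0.0785  0.2589]
 [-0.0882  0.9958 -0.0261]
 [-0.2557 -0.0479 -0.9656]]
disc [ 0.5962 -0.0465  0.0948] S [275.1 231. ] T [341.3 193. ]
S ring [266 233   5   7] 18 [267.7 235.9]
S ring [273 233  10   9] 23 [279.2 236.9]
cop [272 229   7   4] 17 [274.9 230.5]
crop 235 171
disc->mark in tool axes mm [ 0.3  0.4 16.2]
```

View pics/f.png

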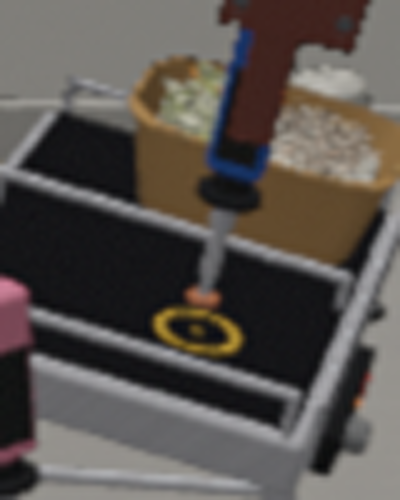

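```bash
cat > f.py <<'E'
from h import *
F=[];P=[]
for _ in range(10):
    arm.capture("side");s=arm.read_state();F.append(s["force"]);P.append(s["position"])
R=s["tcp_rot"];F=np.array(F)@R;d=np.mean(P,0)+R@[0,0,.103]
print("t",s["t"],"F tool",F.mean(0).round(2),F.std(0).round(2),"disc->mark mm",(R.T@(np.array([.6,-.0465,.079])-d)*1000).round(2))
E
python3 f.py
python3 -m jog '[0,0,0.2,0,0,0,0,0,0.2,0,0,0,0,0,0,0,0,0,0,0,0,0,0,0]'; python3 f.py
python3 -m jog '[0,0,0.1,0,0,0,0,0,0,0,0,0,0,0,0,0,0,0]'; python3 f.py
```

```text
t 11.6333 F tool [0.52 0.48 1.22] [0.5  0.38 0.3 ] disc->mark mm [-0.25  0.27 15.85]
t: 11.97
position: [0.5717, -0.0439, 0.1809]
tcp_rot: [[-0.963, -0.079, 0.256], [-0.088, 0.996, -0.025], [-0.253, -0.047, -0.966]]
force: [-0.3, -0.5, -1.2]
width: 0.0285
grasp_force: 28.1
t 12.4667 F tool [0.27 0.19 1.18] [0.55 0.52 0.47] disc->mark mm [-0.4   0.23  3.54]
t: 12.72
position: [0.5727, -0.044, 0.1786]
tcp_rot: [[-0.963, -0.079, 0.257], [-0.088, 0.996, -0.026], [-0.254, -0.047, -0.966]]
force: [-0.5, 0.5, -0.2]
width: 0.0285
grasp_force: 28.1
t 13.2167 F tool [ 0.27 -0.11  1.5 ] [0.47 0.52 0.32] disc->mark mm [-0.46  0.22  0.53]
```

No contact yet, so I continue in 2–3 mm steps.

```bash
for i in 1; do
python3 -m jog '[0,0,0.08,0,0,0,0,0,0,0,0,0,0,0,0,0,0,0]' >/dev/null; python3 f.py
python3 -m jog '[0,0,0.08,0,0,0,0,0,0,0,0,0,0,0,0,0,0,0]' >/dev/null; python3 f.py; done
```

```text
t 13.9667 F tool [-0.18 -0.25  0.12] [0.4  0.5  0.41] disc->mark mm [-0.24  0.3  -1.79]
t 14.7167 F tool [-0.77  0.12 -0.63] [0.46 0.35 0.46] disc->mark mm [-0.39  0.23 -4.24]
```

```bash
python3 -m jog '[0,0,0.04,0,0,0,0,0,0,0,0,0,0,0,0,0,0,0]'; python3 f.py; python3 chk.py pics/g.png
```

```text
t: 14.97
position: [0.5745, -0.0442, 0.173]
tcp_rot: [[-0.963, -0.079, 0.258], [-0.088, 0.996, -0.026], [-0.254, -0.048, -0.966]]
force: [-0.6, -0.3, 1.3]
width: 0.0285
grasp_force: 28.1
t 15.4667 F tool [-0.12  0.03 -0.75] [0.49 0.43 0.4 ] disc->mark mm [-0.43  0.23 -5.46]
tcp [ 0.5745 -0.0443  0.1731] F [1.42 0.67 1.5 ]
[[-0.9631 -0.0785  0.2576]
 [-0.0881  0.9958 -0.0258]
 [-0.2545 -0.0475 -0.9659]]
disc [ 0.601  -0.0469  0.0736] S [273.6 238.4] T [341.1 192.8]
S ring [266 233   5   7] 18 [267.7 235.9]
S ring [277 234   6   8] 20 [280.2 237.8]
cop [271 234   7   4] 18 [273.7 235.8]
crop 233 178
disc->mark in tool axes mm [-0.4  0.2 -5.5]
```

View pics/g.png

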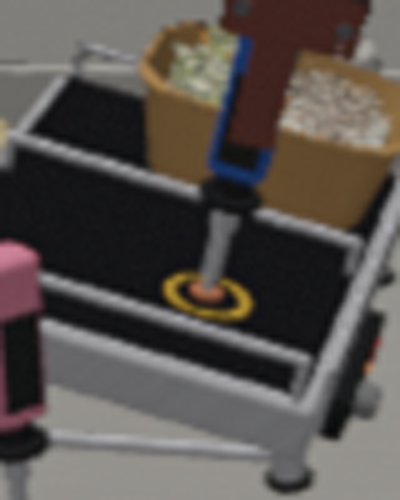

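The disc sits inside the ring at about 2 N. One squareness check, comparing the collar-to-disc line with the tool axis, before handing in.

```bash
python3 - <<'E'
from h import *
S=arm.capture("side");s=arm.read_state();p=s["position"];R=s["tcp_rot"]
for L in(.040,.098):
    u,v=proj(S,p+R@[0,0,L]);print((u-233)*5,(v-178)*5)
E
```

```text
229.62376482876095 195.61686261550435
204.93141843792245 293.5561846300476
```

```bash
python3 -c "
from cell import arm
print(arm.finish_job())"
```

```text
the job is handed in; nothing more can be done
None
```

I handed the job in at about 15.6 s of the 51 s, with no verdict returned: the lever is open, and the probe is held with its disc inside the yellow ring, square to the slope to within about 2° and pressed about 5 mm in (about 2 N).

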